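Heft the alloy tins and hold up the fullest

ROBOT

A 7-joint arm with a two-finger parallel gripper is mounted at the origin on a cart in front of the work surface, level with it; the furniture and walls round the work are solid. World frame = base frame: x ahead of the robot, y to its left, z up, the work surface at z = 0. Lengths are in m, angles in rad, forces in N, time in s.
With the tool pointing down it reaches from about 0.4 to 0.875 m from the base axis. Payload 19.3 kg.
Tool frame: the origin (TCP) lies at the centre of the arm's flange, where the gripper is bolted on; the fingertips stand 173 mm ahead of it and the grasp point (between the pads) lies 155 mm ahead of it (robot.tcp_to_grasp is the distance from the TCP to the grasp point, in m); z points along the fingers, y is the line along which they close (so a half turn about z gives the same grasp; the last joint's range is limited). The gripper opens to 85 mm and grips with 20 to 120 N. Pads are 22 mm wide; open, the fingers measure 114 mm over their backs; the gripper's body (76 mm by 85 mm) begins 54 mm behind the grasp point. The pads swing forward as they close: fully open they stand 13 mm farther back than shut.
Start: joints at [-1.21, 0.521, -0.036, 1.599, 0.021, 1.021, -0.113], TCP at [0.261, 0.568, 0.405] pointing down, gripper open.
Joint ranges: [-2.91, 2.91], [-0.3, 2.13], [-1.5, 1.42], [0.17, 2.43], [-1.26, 4.41], [0.16, 1.93], [-2.52, 2.52]. Speed limits (rad/s): [1.89, 1.89, 2.39, 2.39, 3.01, 3.01, 3.01].

INTERFACE

Orientations are given as a unit quaternion [x, y, z, w].
In Python, from station import robot gives the robot as it stands. The module is installed in compiled form; this text tells all that it offers.
- The arm moves only by the shell command python3 -m handwheel 'ROWS'. ROWS is JSON, a list of rows, each a list of 7 numbers: the shift along the tool's x, y, z in cm, then the turn, a rotation vector about the tool's x, y, z in rad, then the opening, from 0 (shut) to 1 (fully open). A call has 1 to 5 rows; each row is the pose to reach, as a shift and turn from the pose commanded when the call began, along the tool's axes at that moment; what a row does not reach only later rows make up. A row lasts 1/8 s, in which the tool goes at most 62.5 mm and 10.7 degrees, less where a joint would pass 70% of its speed; a pose out of reach is approached as far as the arm can. A call with a gripper value outside its range is refused whole. The fingers move at their own pace and stop on an object; the grip force is fixed at half the most. Time passes only in rows, so rows that repeat a pose let the fingers close. It gives the time, the measured TCP pose, the force, the opening and the grip force at its end, in the units of the state.
- robot.get_state(): the state, without advancing time (a new reading comes with each control period).
- robot.capture(name): name is "side" or "top" or "wrist"; returns the picture (420x560x3 uint8, red, green, blue); there is no depth.
- robot.camera_params(name): a dict with "intrinsics" (3x3 intrinsics, pixels), "origin" and "attitude" of the camera in the world; the wrist camera has in their place "mount" (4x4, takes a point from camera to tool coordinates, whose origin is the TCP and whose axes are the flange's). Camera axes: x right, y up, looking along -z (the intrinsics and any distortion apply to the point x, -y, -z); pixel columns grow to the right and rows downward; lengths in m; the calibration is good to about 2 mm. The wrist camera is an equidistant fisheye: a pixel r from the principal point sees the ray r / f radians off the axis. A picture is of the moment at which its call begins: read the wrist's pose just before it. camera_params takes no time and is no camera call.
- robot.hand_in(): hands the job in; it is judged then, once.
The state is a dict: "clock": time; "q": joint angles; "dq": joint speeds; "effort": joint torques, N m; "ee_pos": TCP position; "ee_rot": TCP orientation; "wrist_force": force on the tool from outside, world axes, zero at the start; "moment": the same for the moment, N m; "opening": finger opening in m; "grasp_force": force on a finger pad.
Only numpy, scipy, OpenCV 4.12 (cv2) and the standard library are available. Lean on these libraries where they do the work, as an engineer would, in place of code of your own. Each camera call takes 0.05 s, during which the arm holds its last target. There are 200 camera calls.

TASK

Three identical closed tins of casting alloy stand in a row on the rubber mat, and only by weight can you tell which holds the most metal. Going from the robot's left to its right, lift each tin a few centimetres clear of the mat to feel its weight and set it down again upright where it stood (do not drop it; the right-hand tin need not be set down if it is the heaviest); then hold the heaviest one up, upright and still, with its underside at least 15 cm above the bench, and finish while still holding it, the other two standing back in their places. Leave the other things on the bench alone.

Things in the scene. Friction and masses are not known exactly. Their poses are not given: they have to be found in the camera images.
- tin_1: Left-hand (largest y) closed aluminium tin with slip lid, 52 mm across (53 at the lid), 61 mm tall, lid seam 44 mm up; grip it round the body about 28 mm up. All three look the same. Origin: centre of its underside, z up. The tins weigh about 0.15, 0.34 and 0.66 kg (within 10 percent), one each, in an order that changes every time; the metal inside is unseen.
- tin_2: Middle closed aluminium tin with slip lid, 52 mm across (53 at the lid), 61 mm tall, lid seam 44 mm up; grip it round the body about 28 mm up. All three look the same. Origin: centre of its underside, z up. Weight as told for tin_1.
- tin_3: Right-hand (smallest y) closed aluminium tin with slip lid, 52 mm across (53 at the lid), 61 mm tall, lid seam 44 mm up; grip it round the body about 28 mm up. All three look the same. Origin: centre of its underside, z up. Weight as told for tin_1.
- mat: flat dark rubber mat under the tins, fixed to the bench, 270 mm (x) by 480 mm (y), 3 mm thick; origin at the centre of its underside on the bench (z = 0), its top is at z = 0.003
- cast: bystander: white plaster model of a jaw, 51 x 66 x 31 mm, behind the tins; origin at the centre of its underside
- tape: bystander: flat roll of tan tape lying on the bench, 72 mm across, 19 mm high, behind the tins; origin at the centre of its underside
- plier: bystander: pliers with red handles lying flat, 133 mm long, 44 mm wide, 12 mm high, behind the tins; origin at the centre of its underside, length along its y axis
Mind the look-alikes: they are no part of the job. Leave any red look-alike of the tin_3 alone. What is shaped like the tin_2 but green is not meant.

How it is judged:
On the way, in this order (a step that is already met when the one before it is completed fails the run):
1. the left-hand tin is held in the fingers clear of the mat (height (world z) of tin_1 above 0.018 m and contact force between tin_1 and the fingers above 1 N and contact force between tin_1 and mat below 0.05 N), for 0.2 s.
2. the left-hand tin stands on the mat again and the middle tin is held clear of it (angle between tin_1's own z axis and vertical below 0.1 rad and contact force between tin_1 and mat above 0.5 N and contact force between tin_1 and the fingers below 0.05 N and height (world z) of tin_2 above 0.018 m and contact force between tin_2 and the fingers above 1 N and contact force between tin_2 and mat below 0.05 N), for 0.2 s.
3. the left-hand and middle tins stand on the mat and the right-hand tin is held clear of it (angle between each of tin_1, tin_2's own z axis and vertical below 0.1 rad and contact force between each of tin_1, tin_2 and mat above 0.5 N and contact force between each of tin_1, tin_2 and the fingers below 0.05 N and height (world z) of tin_3 above 0.018 m and contact force between tin_3 and the fingers above 1 N and contact force between tin_3 and mat below 0.05 N), for 0.2 s.
At the end, for the whole second after the job is handed in: The heaviest tin is held in the fingers, its underside more than 150 mm above the bench, within 0.26 rad of upright and still; the two lighter tins (each pressing on the mat with less than 4.7 N) stand upright on the mat, let go, at rest and within 60 mm of where they started (((height (world z) of tin_1 above 0.15 m and contact force between tin_1 and the fingers above 1 N and contact force between tin_1 and mat below 0.05 N and angle between tin_1's own z axis and vertical below 0.26 rad and linear speed of each of tin_1, tin_2, tin_3 below 0.05 m/s and angle between each of tin_2, tin_3's own z axis and vertical below 0.1 rad and contact force between tin_2 and mat between 0.5 and 4.7 N and contact force between each of tin_2, tin_3 and the fingers below 0.05 N and distance of each of tin_2, tin_3 from where it was at the start of the episode below 0.06 m and contact force between tin_3 and mat between 0.5 and 4.7 N) or (height (world z) of tin_2 above 0.15 m and contact force between tin_2 and the fingers above 1 N and contact force between tin_2 and mat below 0.05 N and angle between tin_2's own z axis and vertical below 0.26 rad and linear speed of each of tin_2, tin_1, tin_3 below 0.05 m/s and angle between each of tin_1, tin_3's own z axis and vertical below 0.1 rad and contact force between tin_1 and mat between 0.5 and 4.7 N and contact force between each of tin_1, tin_3 and the fingers below 0.05 N and distance of each of tin_1, tin_3 from where it was at the start of the episode below 0.06 m and contact force between tin_3 and mat between 0.5 and 4.7 N) or (height (world z) of tin_3 above 0.15 m and contact force between tin_3 and the fingers above 1 N and contact force between tin_3 and mat below 0.05 N and angle between tin_3's own z axis and vertical below 0.26 rad and linear speed of each of tin_3, tin_1, tin_2 below 0.05 m/s and angle between each of tin_1, tin_2's own z axis and vertical below 0.1 rad and contact force between tin_1 and mat between 0.5 and 4.7 N and contact force between each of tin_1, tin_2 and the fingers below 0.05 N and distance of each of tin_1, tin_2 from where it was at the start of the episode below 0.06 m and contact force between tin_2 and mat between 0.5 and 4.7 N))); the arm keeps its last pose, push and grip.
It fails at once if a tin was tipped over (angle between any of tin_1, tin_2, tin_3's own z axis and vertical above 0.7 rad).
It fails at once if a tin was dropped ((linear speed of tin_1 above 0.7 m/s and contact force between tin_1 and the fingers below 0.05 N) or (linear speed of tin_2 above 0.7 m/s and contact force between tin_2 and the fingers below 0.05 N) or (linear speed of tin_3 above 0.7 m/s and contact force between tin_3 and the fingers below 0.05 N)).
It fails at once if a bystander (cast, tape, pliers) was pushed more than 30 mm (distance of any of cast, tape, plier from where it was at the start of the episode above 0.03 m).
It also fails if it takes over 64 s, if anything falls off the work surface, if the arm or the gripper's body presses on something with over 40 N, if the wrist force passes 120 N, or if a joint passes its speed limit or range.

## Working session

There is one attempt and no reset: what is moved stays moved. The work goes in short steps, Python scripts to look and compute and a shell command to move; the robot and the scene stay as the last step left them, time stands still between calls to the robot, and variables do not carry over. Pictures are saved under pics/ and viewed, at most 10 in all, crops included, and the job is handed in when it is done.

```bash
mkdir -p pics
python3 - <<'E'
from station import robot
import cv2,numpy as np
s=robot.get_state();print(s)
for n in("top","side"):
    cv2.imwrite(f"pics/{n}0.png",robot.capture(n)[:,:,::-1]);print(n,robot.camera_params(n))
print(robot.camera_params("wrist"),robot.tcp_to_grasp)
E
```

```text
{'clock': 0.0, 'q': array([-1.21021014,  0.52200706, -0.03631839,  1.599991  ,  0.02122489,
        1.02109885, -0.11278558]), 'dq': array([-3.86305934e-04,  8.15007038e-04,  1.75293181e-05,  1.78022222e-03,
       -9.64637782e-05,  2.98342729e-05, -4.71369213e-04]), 'effort': array([-9.69900902e-04, -9.27098751e+01,  1.97932094e+00, -3.69918466e+01,
        1.77590753e-02,  8.37193831e-03, -1.78571014e-05]), 'ee_pos': array([0.26096146, 0.56776196, 0.40413615]), 'ee_rot': array([ 2.13726860e-01,  9.76893298e-01, -5.55238223e-04, -6.76302264e-05]), 'wrist_force': array([ 0.57288126,  0.44753597, -0.08323807]), 'moment': array([0.03550677, 0.00360667, 0.01318101]), 'grasp_force': 0.0, 'opening': 0.08529548901669447}
top {'intrinsics': array([[407.18764348,   0.        , 275.25150502],
       [  0.        , 407.18764348, 211.45723918],
       [  0.        ,   0.        ,   1.        ]]), 'origin': array([0.33550808, 0.25992552, 1.00631676]), 'attitude': array([-0.06728864,  0.07783606,  0.73374782, -0.67158613])}
side {'intrinsics': array([[454.02227214,   0.        , 291.54233439],
       [  0.        , 454.02227214, 212.54763666],
       [  0.        ,   0.        ,   1.        ]]), 'origin': array([ 0.39102872, -0.35159249,  0.87416555]), 'attitude': array([ 0.31401411, -0.03510304, -0.12238132,  0.94084309])}
{'intrinsics': array([[325.1922621 ,   0.        , 277.32469254],
       [  0.        , 325.1922621 , 208.78460692],
       [  0.        ,   0.        ,   1.        ]]), 'mount': array([[-5.75734398e-04,  9.60340365e-01,  2.78829789e-01,
         7.14490668e-02],
       [ 9.99999710e-01,  4.14145187e-04,  6.38432110e-04,
         3.61865999e-04],
       [ 4.97636110e-04,  2.78830076e-01, -9.60340326e-01,
         3.11093436e-02],
       [ 0.00000000e+00,  0.00000000e+00,  0.00000000e+00,
         1.00000000e+00]])} 0.1547
```

View pics/top0.png

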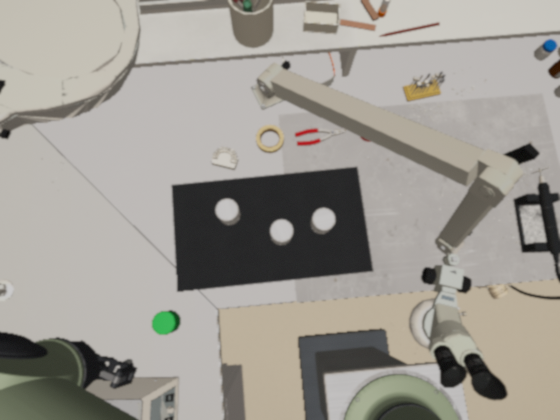

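View pics/side0.png

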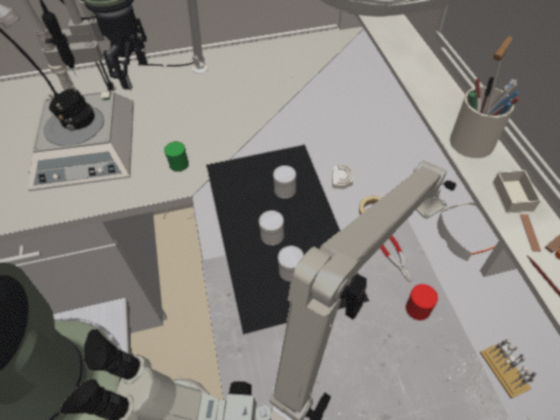

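The pale tins are at about (227,211), (281,231) and (323,220) in top, and (285,182), (271,228) and (291,263) in side. The look-alikes are green at top (165,323) and red at side (421,302). Neither fits, because the tins meant are the three plain aluminium ones on the black mat. A lamp boom passes above the right-hand side, so I'll triangulate it too.

```bash
cat > h.py <<'E'
from station import robot
import cv2,numpy as np
from scipy.spatial.transform import Rotation as R
def ray(n,u,v):
    p=robot.camera_params(n);K=p["intrinsics"]
    d=np.array([(u-K[0,2])/K[0,0],-(v-K[1,2])/K[1,1],-1])
    return p["origin"],R.from_quat(p["attitude"]).apply(d)
def onz(n,u,v,z):
    o,d=ray(n,u,v);return o+d*(z-o[2])/d[2]
def tri(a,b):
    (o1,d1),(o2,d2)=ray("top",*a),ray("side",*b)
    t=np.linalg.lstsq(np.c_[d1,-d2],o2-o1,rcond=None)[0]
    p,q=o1+t[0]*d1,o2+t[1]*d2;return (p+q)/2,np.linalg.norm(p-q)
E
python3 - <<'E'
from h import *
np.set_printoptions(precision=4,suppress=True)
im=cv2.imread("pics/top0.png");crop=im[160:300,160:385]
m=(cv2.cvtColor(crop,cv2.COLOR_BGR2GRAY)>90).astype(np.uint8)
n,l,st,c=cv2.connectedComponentsWithStats(m)
for i in range(1,n):
    if 200<st[i,4]<1500: print(st[i],c[i]+[160,160],onz("top",*(c[i]+[160,160]),.045))
for uv in[(229,206),(282,227),(323,216)]: print("lid",onz("top",*uv,.064))
for uv in[(285,175),(271,220),(291,255)]: print("lid side",onz("side",*uv,.064))
print("boom",tri((272,82),(432,172)),tri((505,172),(320,275)))
for uv in [(175,186),(360,170),(370,270),(180,287)]:print("mat",onz("top",*uv,.003))
print("green",onz("top",165,323,.03),"cast",onz("top",225,157,.015),"plier",onz("top",318,136,0))
cv2.imwrite("pics/crop.png",cv2.resize(crop,None,fx=3,fy=3,interpolation=cv2.INTER_CUBIC))
E
```

```text
[ 55  38  25  27 514] [227.0661 210.5759] [0.5475 0.3521 0.045 ]
[151  47  25  27 514] [322.8463 219.6868] [0.505  0.1244 0.045 ]
[109  59  25  26 496] [281.2117 230.9113] [0.4866 0.2265 0.045 ]
lid [0.554 0.345 0.064]
lid [0.4927 0.2245 0.064 ]
lid [0.5104 0.1257 0.064 ]
lid side [0.5488 0.3498 0.064 ]
lid side [0.4868 0.2298 0.064 ]
lid side [0.5067 0.1312 0.064 ]
boom (array([0.8408, 0.2176, 0.1257]), np.float64(0.017276248493043857)) (array([ 0.4862, -0.1098,  0.4111]), np.float64(0.006850123587262089))
mat [0.6323 0.4839 0.003 ]
mat [0.6334 0.0084 0.003 ]
mat [0.3778 0.0175 0.003 ]
mat [0.3781 0.4817 0.003 ]
green [0.2981 0.5137 0.03  ] cast [0.6943 0.3511 0.015 ] plier [0.7365 0.1055 0.    ]
```

View pics/crop.png

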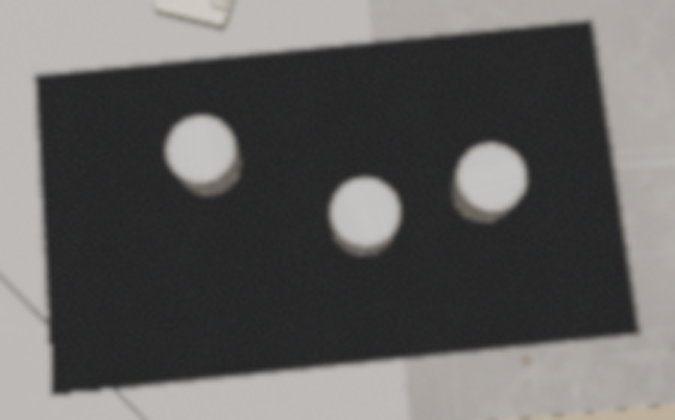

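The crop shows three identical pale tins on the mat, left to right at top pixels (227,210), (282,230) and (324,219), none red or green. Next I go above the left-hand tin, keeping the tool yaw.

```bash
python3 -m handwheel '[[-6,-1.3,0,0,0,0,1],[-12,-2.6,2,0,0,0,1],[-18,-4,4,0,0,0,1],[-24,-5.2,6,0,0,0,1],[-29,-6.4,8,0,0,0,1]]'; python3 -m handwheel '[[-3,-0.7,1,0,0,0,1],[-6.4,-1.4,2,0,0,0,1],[-6.4,-1.4,2,0,0,0,1],[-6.4,-1.4,2,0,0,0,1]]'
cat >> h.py <<'E'
def wpix(P,pos,rot):
    p=robot.camera_params("wrist");M=p["mount"];K=p["intrinsics"]
    t=R.from_quat(rot).inv().apply(P-pos);c=M[:3,:3].T@(t-M[:3,3]);c=c*[1,-1,-1]
    th=np.arctan2(np.hypot(c[0],c[1]),c[2]);ph=np.arctan2(c[1],c[0]);f=K[0,0]
    return K[0,2]+f*th*np.cos(ph),K[1,2]+f*th*np.sin(ph)
def wonz(u,v,z,pos,rot):
    p=robot.camera_params("wrist");M=p["mount"];K=p["intrinsics"];f=K[0,0]
    du,dv=u-K[0,2],v-K[1,2];r=np.hypot(du,dv);th=r/f
    c=np.array([np.sin(th)*du/r,-np.sin(th)*dv/r,-np.cos(th)])
    d=R.from_quat(rot).apply(M[:3,:3]@c);o=pos+R.from_quat(rot).apply(M[:3,3])
    return o+d*(z-o[2])/d[2]
E
python3 - <<'E'
from h import *
np.set_printoptions(precision=4,suppress=True)
s=robot.get_state();print(s["ee_pos"],s["ee_rot"],s["wrist_force"],s["q"])
cv2.imwrite("pics/w1.png",robot.capture("wrist")[:,:,::-1])
for uv in[(227,209.7),(281.7,229.7),(323.7,219.3)]: print("lid",onz("top",*uv,.064))
print("boom2",tri((450,240),(295,400)))
E
```

```text
clock: 0.72
ee_pos: [0.4992, 0.3873, 0.324]
ee_rot: [0.214, 0.977, 0.0, 0.0]
wrist_force: [0.9, 0.9, 0.7]
opening: 0.0856
grasp_force: 0.0
clock: 1.23
ee_pos: [0.5496, 0.3496, 0.3045]
ee_rot: [0.214, 0.977, -0.0, -0.0]
wrist_force: [-0.9, -0.1, 0.4]
opening: 0.0855
grasp_force: 0.0
[0.5496 0.3496 0.3045] [ 0.2136  0.9769 -0.     -0.0003] [-0.8728 -0.1397  0.427 ] [-0.6535  0.6738 -0.0059  1.6097  0.0042  0.8585  0.4794]
lid [0.5455 0.3503 0.064 ]
lid [0.4864 0.2258 0.064 ]
lid [0.5024 0.1249 0.064 ]
boom2 (array([ 0.4326, -0.1549,  0.0832]), np.float64(0.013839360000263328))
```

View pics/w1.png

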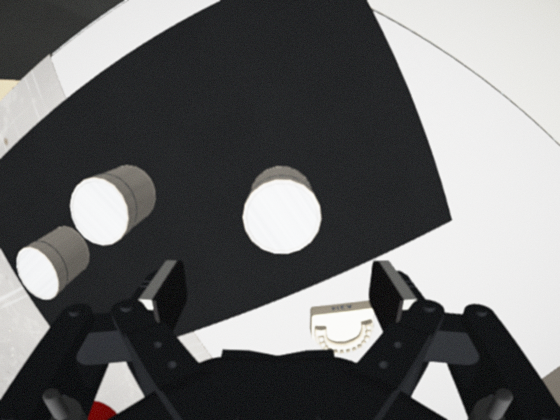

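The wrist view shows the lids at (282,217) for tin_1, (100,211) for tin_2 and (38,272) for tin_3. The cast lies beyond the fingers at (342,325).

Run:
```python
from h import *
np.set_printoptions(precision=4,suppress=True)
s=robot.get_state();p,q=s["ee_pos"],s["ee_rot"]
m=(cv2.cvtColor(cv2.imread("pics/w1.png"),cv2.COLOR_BGR2GRAY)>200).astype(np.uint8)
n,l,st,c=cv2.connectedComponentsWithStats(m)
for i in range(1,n):
    if 1000<st[i,4]<8000:
        w=wonz(*c[i],.064,p,q);d=w-p
        print(st[i],c[i],w,"tool cm",R.from_quat(q).inv().apply(d)*100)
print(wpix(np.array([.5455,.3503,.064]),p,q))
```

```text
[  71  178   57   67 2956] [ 98.9239 210.8948] [0.4855 0.2325 0.064 ] tool cm [  0.8998 -13.3508  24.0727]
[ 243  180   78   73 4481] [281.5593 215.9505] [0.5455 0.3552 0.064 ] tool cm [ 0.5537  0.3082 24.0749]
[  17  247   41   52 1510] [ 36.9781 272.843 ] [0.5038 0.1312 0.064 ] tool cm [ -4.9847 -21.7959  24.0678]
[   0  250   49  147 3498] [ 15.6049 324.6635] [0.5403 0.0446 0.064 ] tool cm [-11.9103 -28.1474  24.0628]
[  96  363   47   49 1390] [118.5669 387.2698] [0.6451 0.1271 0.064 ] tool cm [-18.004  -16.2809  24.0614]
[ 412  362   55   58 1844] [439.6817 392.1735] [0.7927 0.4259 0.064 ] tool cm [-18.9731  17.0371  24.0667]
(np.float64(274.97302916385144), np.float64(218.81664815818954))
```

```bash
python3 -m handwheel '[[0.5,0.2,3,0,0,0,1],[0.5,0.2,6,0,0,0,1],[0.5,0.2,9,0,0,0,1],[0.5,0.2,11,0,0,0,1],[0.5,0.2,12.1,0,0,0,1]]';python3 -m handwheel '[[0,0,0,0,0,0,0.85],[0,0,0,0,0,0,0.85]]'
python3 - <<'E'
from h import *
cv2.imwrite("pics/w2.png",robot.capture("wrist")[:,:,::-1])
E
```

```text
clock: 1.9
ee_pos: [0.546, 0.3535, 0.183]
ee_rot: [0.213, 0.977, -0.0, -0.0]
wrist_force: [-0.1, -0.4, -0.0]
opening: 0.0855
grasp_force: 0.0
clock: 2.15
ee_pos: [0.5467, 0.3533, 0.1847]
ee_rot: [0.214, 0.977, 0.0, 0.0]
wrist_force: [0.5, 0.0, 0.4]
opening: 0.0729
grasp_force: 0.0
```

View pics/w2.png

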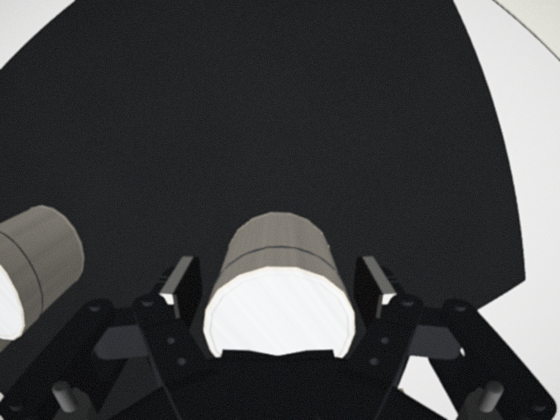

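The tin is centred between the pads (pads at 200 and 358, tin at 280), so I close on it.

```bash
python3 -m handwheel '[[0,0,0,0,0,0,0.5],[0,0,0,0,0,0,0.3],[0,0,0,0,0,0,0.3],[0,0,0,0,0,0,0.3],[0,0,0,0,0,0,0.3]]'; python3 -m handwheel '[[0,0,-0.6,0,0,0,0.3],[0,0,-1.5,0,0,0,0.3],[0,0,-2.5,0,0,0,0.3],[0,0,-3.5,0,0,0,0.3],[0,0,-4,0,0,0,0.3]]';python3 -m handwheel '[[0,0,0,0,0,0,0.3],[0,0,0,0,0,0,0.3],[0,0,0,0,0,0,0.3],[0,0,0,0,0,0,0.3],[0,0,0,0,0,0,0.3]]'; python3 -m handwheel '[[0,0,0,0,0,0,0.3],[0,0,0,0,0,0,0.3]]'
```

```text
clock: 2.82
ee_pos: [0.5466, 0.3532, 0.1846]
ee_rot: [0.214, 0.977, 0.0, 0.0]
wrist_force: [-0.8, -0.9, 8.2]
opening: 0.05
grasp_force: 62.7
clock: 3.45
ee_pos: [0.5465, 0.3531, 0.2246]
ee_rot: [0.214, 0.977, 0.0, 0.0]
wrist_force: [0.9, -0.3, -2.7]
opening: 0.0501
grasp_force: 62.8
clock: 4.08
ee_pos: [0.5464, 0.3531, 0.2236]
ee_rot: [0.214, 0.977, -0.0, -0.0]
wrist_force: [-0.5, 0.3, -2.8]
opening: 0.0501
grasp_force: 62.8
clock: 4.32
ee_pos: [0.5464, 0.3531, 0.2237]
ee_rot: [0.214, 0.977, -0.0, -0.0]
wrist_force: [-0.0, -0.7, -3.4]
opening: 0.0499
grasp_force: 62.8
```

Tin_1 reads about 3 N, so it's probably the 0.34 kg one. I set it down gently.

```bash
python3 -m handwheel '[[0,0,1,0,0,0,0.3],[0,0,2,0,0,0,0.3],[0,0,3,0,0,0,0.3],[0,0,3.5,0,0,0,0.3],[0,0,3.8,0,0,0,0.3]]'; python3 -m handwheel '[[0,0,0.1,0,0,0,0.3],[0,0,0.2,0,0,0,0.3],[0,0,0.2,0,0,0,0.3],[0,0,0.2,0,0,0,0.3]]'
```

```text
clock: 4.95
ee_pos: [0.5464, 0.3531, 0.1853]
ee_rot: [0.214, 0.977, -0.0, -0.0]
wrist_force: [0.5, 0.0, -3.0]
opening: 0.0496
grasp_force: 62.7
clock: 5.45
ee_pos: [0.5464, 0.3531, 0.1846]
ee_rot: [0.214, 0.977, 0.0, 0.0]
wrist_force: [-4.5, -2.6, 8.6]
opening: 0.0498
grasp_force: 63.7
```

```bash
python3 -m handwheel '[[0,0,0,0,0,0,0.75],[0,0,0,0,0,0,0.85],[0,0,0,0,0,0,0.85],[0,0,-2,0,0,0,0.85],[0,0,-5,0,0,0,0.85]]'; python3 -m handwheel '[[0,0,-4,0,0,0,0.85],[0.1,-4,-7,0,0,0,0.9],[0.2,-9,-7,0,0,0,1],[0.3,-13.7,-7,0,0,0,1],[0.3,-13.7,-7,0,0,0,1]]'; python3 -m handwheel '[[0,0,0,0,0,0,1],[0,0,0,0,0,0,1]]'
python3 - <<'E'
from h import *
np.set_printoptions(precision=4,suppress=True)
s=robot.get_state();p,q=s["ee_pos"],s["ee_rot"];print(p,s["wrist_force"])
im=robot.capture("wrist")[:,:,::-1];cv2.imwrite("pics/w3.png",im)
m=(cv2.cvtColor(im,cv2.COLOR_BGR2GRAY)>200).astype(np.uint8)
n,l,st,c=cv2.connectedComponentsWithStats(m)
for i in range(1,n):
    if 1000<st[i,4]<8000:
        w=wonz(*c[i],.064,p,q);print(c[i],w,"tool cm",R.from_quat(q).inv().apply(w-p)*100)
E
```

```text
clock: 6.08
ee_pos: [0.5463, 0.3529, 0.2348]
ee_rot: [0.214, 0.977, -0.0, -0.0]
wrist_force: [0.4, 0.3, 0.2]
opening: 0.0725
grasp_force: 0.0
clock: 6.7
ee_pos: [0.4858, 0.227, 0.3054]
ee_rot: [0.215, 0.977, -0.0, 0.0]
wrist_force: [-0.2, 0.3, 0.4]
opening: 0.0853
grasp_force: 0.0
clock: 6.95
ee_pos: [0.4867, 0.2308, 0.304]
ee_rot: [0.213, 0.977, 0.0, 0.0]
wrist_force: [-0.3, 0.4, -0.0]
opening: 0.0855
grasp_force: 0.0
[0.4867 0.2308 0.304 ] [-0.2597  0.447  -0.0457]
[274.5655 221.1921] [0.4843 0.2303 0.064 ] tool cm [ 0.2049 -0.1649 24.0021]
[453.8307 224.8957] [0.5444 0.3516 0.064 ] tool cm [-0.1986 13.3723 24.0127]
[349.0664 340.2538] [0.6045 0.2423 0.064 ] tool cm [-10.2215   5.9355  24.0096]
[114.8921 392.145 ] [ 0.5877 -0.0021  0.064 ] tool cm [-18.8815 -16.9787  23.994 ]
[439.6659 392.1492] [0.7296 0.3066 0.064 ] tool cm [-18.9106  16.9961  24.0204]
```

View pics/w3.png

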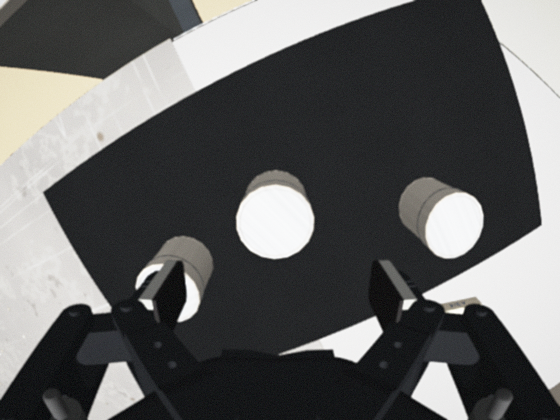

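Tin_1 stands upright at (454,225), tin_2 is under the hand at (275,221), and tin_3 is at (175,280) clear of the fingers. I descend onto tin_2.

```bash
python3 -m handwheel '[[0.2,-0.1,3,0,0,0,0.85],[0.2,-0.1,6,0,0,0,0.85],[0.2,-0.1,9,0,0,0,0.85],[0.2,-0.1,11,0,0,0,0.85],[0.2,-0.1,12,0,0,0,0.85]]'; python3 -m handwheel '[[0,0,0,0,0,0,0.8],[0,0,0,0,0,0,0.8]]'; python3 -m handwheel '[[0,0,0,0,0,0,0.5],[0,0,0,0,0,0,0.3],[0,0,0,0,0,0,0.3],[0,0,0,0,0,0,0.3],[0,0,0,0,0,0,0.3]]'
```

```text
clock: 7.62
ee_pos: [0.4841, 0.2302, 0.1825]
ee_rot: [0.213, 0.977, -0.0, -0.001]
wrist_force: [0.4, -0.4, -0.0]
opening: 0.0723
grasp_force: 0.0
clock: 7.88
ee_pos: [0.4845, 0.23, 0.1844]
ee_rot: [0.214, 0.977, 0.0, 0.0]
wrist_force: [0.4, 0.4, 0.4]
opening: 0.0682
grasp_force: 0.0
clock: 8.5
ee_pos: [0.4845, 0.2299, 0.1848]
ee_rot: [0.214, 0.977, 0.0, 0.001]
wrist_force: [-2.1, -1.4, 12.4]
opening: 0.0509
grasp_force: 60.6
```

```bash
python3 -m handwheel '[[0,0,-0.6,0,0,0,0.3],[0,0,-1.5,0,0,0,0.3],[0,0,-2.5,0,0,0,0.3],[0,0,-3.5,0,0,0,0.3],[0,0,-4,0,0,0,0.3]]';python3 -m handwheel '[[0,0,0,0,0,0,0.3],[0,0,0,0,0,0,0.3],[0,0,0,0,0,0,0.3],[0,0,0,0,0,0,0.3],[0,0,0,0,0,0,0.3]]'; python3 -m handwheel '[[0,0,0,0,0,0,0.3],[0,0,0,0,0,0,0.3]]'
```

```text
clock: 9.12
ee_pos: [0.4843, 0.2298, 0.2246]
ee_rot: [0.214, 0.977, 0.0, 0.0]
wrist_force: [-0.2, -0.2, -1.3]
opening: 0.051
grasp_force: 62.5
clock: 9.75
ee_pos: [0.4842, 0.2297, 0.2236]
ee_rot: [0.214, 0.977, -0.0, -0.0]
wrist_force: [0.4, 0.5, -1.2]
opening: 0.0509
grasp_force: 62.5
clock: 10.0
ee_pos: [0.4842, 0.2298, 0.2237]
ee_rot: [0.214, 0.977, -0.0, 0.0]
wrist_force: [-0.0, -0.1, -2.3]
opening: 0.0507
grasp_force: 62.5
```

Tin_2 reads about 1.5 N, so it's the light one. I set it down and go above tin_3.

```bash
python3 -m handwheel '[[0,0,1,0,0,0,0.3],[0,0,2,0,0,0,0.3],[0,0,3,0,0,0,0.3],[0,0,3.5,0,0,0,0.3],[0,0,3.8,0,0,0,0.3]]'; python3 -m handwheel '[[0,0,0.1,0,0,0,0.3],[0,0,0.2,0,0,0,0.3],[0,0,0.2,0,0,0,0.3],[0,0,0.2,0,0,0,0.3]]'; python3 -m handwheel '[[0,0,0,0,0,0,0.75],[0,0,0,0,0,0,0.85],[0,0,0,0,0,0,0.85],[0,0,-2,0,0,0,0.85],[0,0,-5,0,0,0,0.85]]'; python3 -m handwheel '[[0,0,-4,0,0,0,0.85],[-1,-1,-7,0,0,0,0.85],[-4,-5,-7,0,0,0,0.85],[-5.9,-8.4,-7,0,0,0,0.85],[-5.9,-8.4,-7,0,0,0,0.85]]'; python3 -m handwheel '[[0,0,0,0,0,0,0.85],[0,0,0,0,0,0,0.85]]'
python3 - <<'E'
from h import *
np.set_printoptions(precision=4,suppress=True)
s=robot.get_state();p,q=s["ee_pos"],s["ee_rot"];print(p,s["wrist_force"])
im=robot.capture("wrist")[:,:,::-1];cv2.imwrite("pics/w4.png",im)
m=(cv2.cvtColor(im,cv2.COLOR_BGR2GRAY)>200).astype(np.uint8)
n,l,st,c=cv2.connectedComponentsWithStats(m)
for i in range(1,n):
    if 1000<st[i,4]<8000:
        w=wonz(*c[i],.064,p,q);print(c[i],w,"tool cm",R.from_quat(q).inv().apply(w-p)*100)
E
```

```text
clock: 10.62
ee_pos: [0.4842, 0.2297, 0.1853]
ee_rot: [0.214, 0.977, -0.0, -0.0]
wrist_force: [-0.6, 0.7, -1.7]
opening: 0.051
grasp_force: 62.5
clock: 11.12
ee_pos: [0.4841, 0.2297, 0.1847]
ee_rot: [0.214, 0.977, 0.0, 0.0]
wrist_force: [-7.0, -3.9, 21.0]
opening: 0.0512
grasp_force: 64.4
clock: 11.75
ee_pos: [0.484, 0.2297, 0.2336]
ee_rot: [0.214, 0.977, -0.001, -0.001]
wrist_force: [-0.5, 0.8, -0.2]
opening: 0.0728
grasp_force: 0.0
clock: 12.38
ee_pos: [0.503, 0.1259, 0.3038]
ee_rot: [0.216, 0.976, -0.001, 0.0]
wrist_force: [0.2, 0.3, -0.2]
opening: 0.0723
grasp_force: 0.0
clock: 12.62
ee_pos: [0.5026, 0.1298, 0.3036]
ee_rot: [0.213, 0.977, 0.0, -0.0]
wrist_force: [0.3, -0.0, -0.7]
opening: 0.0724
grasp_force: 0.0
[0.5026 0.1298 0.3036] [ 0.292  -0.0246 -0.6743]
[398.8765 141.9178] [0.4843 0.2279 0.064 ] tool cm [ 5.7432  8.1539 23.9641]
[540.6267 159.5032] [0.545  0.3503 0.064 ] tool cm [ 5.3251 21.8063 23.9669]
[275.2932 225.4912] [0.5029 0.1285 0.064 ] tool cm [-0.0889 -0.1161 23.9608]
[206.8684 334.4592] [0.5656 0.0383 0.064 ] tool cm [-9.5405 -5.7096 23.9573]
[326.9839 338.339 ] [0.609  0.1256 0.064 ] tool cm [-9.8533  4.0443 23.9594]
[128.8152 386.8991] [ 0.5998 -0.0784  0.064 ] tool cm [-17.509  -14.8888  23.9534]
[419.5975 379.6697] [0.7076 0.1883 0.064 ] tool cm [-16.2134  13.8437  23.9599]
```

View pics/w4.png

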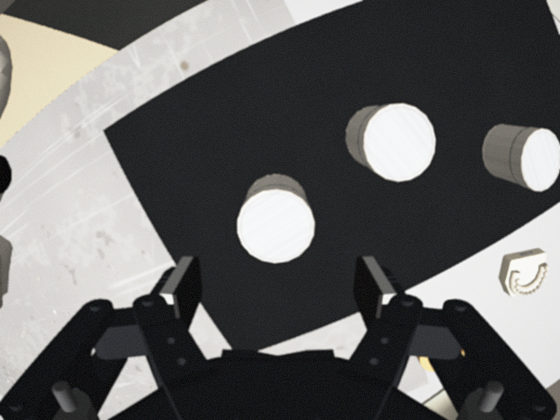

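Tin_1 and tin_2 stand upright at (540,160) and (399,142), and tin_3 is under the hand at (275,225). I descend and grip it.

```bash
python3 -m handwheel '[[-0.1,-0.1,3,0,0,0,0.85],[-0.1,-0.1,6,0,0,0,0.85],[-0.1,-0.1,9,0,0,0,0.85],[-0.1,-0.1,11,0,0,0,0.85],[-0.1,-0.1,12,0,0,0,0.85]]'; python3 -m handwheel '[[0,0,0,0,0,0,0.8],[0,0,0,0,0,0,0.8]]'; python3 -m handwheel '[[0,0,0,0,0,0,0.5],[0,0,0,0,0,0,0.3],[0,0,0,0,0,0,0.3],[0,0,0,0,0,0,0.3],[0,0,0,0,0,0,0.3]]'; python3 -m handwheel '[[0,0,-0.6,0,0,0,0.3],[0,0,-1.5,0,0,0,0.3],[0,0,-2.5,0,0,0,0.3],[0,0,-3.5,0,0,0,0.3],[0,0,-4,0,0,0,0.3]]';python3 -m handwheel '[[0,0,0,0,0,0,0.3],[0,0,0,0,0,0,0.3],[0,0,0,0,0,0,0.3],[0,0,0,0,0,0,0.3],[0,0,0,0,0,0,0.3]]'
```

```text
clock: 13.3
ee_pos: [0.5029, 0.128, 0.1827]
ee_rot: [0.213, 0.977, -0.0, -0.001]
wrist_force: [0.1, -0.2, 0.6]
opening: 0.0728
grasp_force: 0.0
clock: 13.55
ee_pos: [0.5035, 0.1277, 0.1844]
ee_rot: [0.214, 0.977, 0.0, 0.0]
wrist_force: [0.3, -0.0, 0.8]
opening: 0.0682
grasp_force: 0.0
clock: 14.18
ee_pos: [0.5035, 0.1276, 0.1848]
ee_rot: [0.214, 0.977, 0.0, 0.001]
wrist_force: [-2.5, 1.1, 14.2]
opening: 0.0513
grasp_force: 60.2
clock: 14.8
ee_pos: [0.5033, 0.1275, 0.2245]
ee_rot: [0.214, 0.977, 0.0, 0.0]
wrist_force: [0.5, -0.4, -6.6]
opening: 0.0519
grasp_force: 63.9
clock: 15.42
ee_pos: [0.5032, 0.1275, 0.2236]
ee_rot: [0.214, 0.977, -0.0, -0.0]
wrist_force: [-0.6, 0.2, -8.2]
opening: 0.0516
grasp_force: 63.9
```

Tin_3 reads about 7 N, so it's the heaviest. I raise it.

```bash
python3 -m handwheel '[[0,0,-1.5,0,0,0,0.3],[0,0,-3.5,0,0,0,0.3],[0,0,-6,0,0,0,0.3],[0,0,-9,0,0,0,0.3],[0,0,-12,0,0,0,0.3]]';python3 -m handwheel '[[0,0,-1.5,0,0,0,0.3],[0,0,-2.5,0,0,0,0.3],[0,0,-3,0,0,0,0.3],[0,0,-3,0,0,0,0.3],[0,0,-3,0,0,0,0.3]]';python3 -m handwheel '[[0,0,0,0,0,0,0.3],[0,0,0,0,0,0,0.3],[0,0,0,0,0,0,0.3],[0,0,0,0,0,0,0.3],[0,0,0,0,0,0,0.3]]'
python3 - <<'E'
from h import *
a=robot.capture("side");b=robot.capture("top")
cv2.imwrite("pics/end.png",np.hstack([a[80:400,150:510],b[100:420,130:490]])[:,:,::-1])
E
```

```text
clock: 16.05
ee_pos: [0.503, 0.1273, 0.3457]
ee_rot: [0.214, 0.977, 0.0, 0.0]
wrist_force: [0.0, 0.6, -6.8]
opening: 0.0518
grasp_force: 64.8
clock: 16.68
ee_pos: [0.5031, 0.1274, 0.3731]
ee_rot: [0.214, 0.977, -0.0, -0.0]
wrist_force: [0.5, -0.1, -5.8]
opening: 0.0515
grasp_force: 64.8
clock: 17.3
ee_pos: [0.5032, 0.1275, 0.3737]
ee_rot: [0.214, 0.977, -0.0, -0.0]
wrist_force: [-0.2, 0.2, -7.7]
opening: 0.0516
grasp_force: 64.8
```

View pics/end.png

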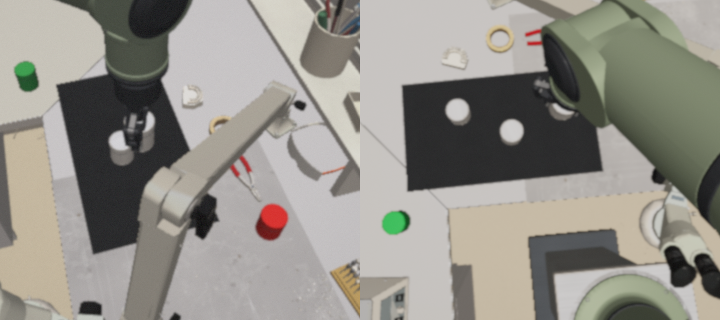

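In the right half (top view), tin_1 and tin_2 stand on the mat at (458,108) and (511,131). Tin_3 is in the gripper, partly hidden near (563,108), and the bystanders have not moved.

```bash
python3 -c "
from station import robot;print(robot.hand_in())"
```

```text
the job is handed in; nothing more can be done
None
```

I handed the job in with the heaviest tin, the right-hand one (tin_3, about 7 N), held up with its underside about 19 cm above the bench and the other two back upright in their places; the hand-in gave no verdict.

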